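# Snap the kneecap back onto the knee model and keep it pressed home

## Task

Take the loose ivory kneecap from the shelf and snap it onto the chrome stud on the knee model in the swing-out tray, its pointed end towards the shin: press it straight down until it clicks over the stud, and keep pressing firmly after the click so that it sits fully down on the stud's collar. Leave the tongue, larynx, vertebra and heel bone models where they are. Finish while still holding the kneecap and pressing it down firmly, after at least two seconds of pressing: do not let go.

Things in the scene. Friction and masses are not known exactly. Their poses are not given: they have to be found in the camera images.
- kneecap_center (a point): middle of the loose ivory kneecap (50 g): a domed pebble with a level underside, 24 mm thick, 48 mm long, 44 mm wide, pointed at one end, lying dome up on the shelf. The point is 12 mm above the underside, on the axis of the snap socket, 27 mm from the pointed and 21 mm from the blunt end. x towards the pointed end, y across the width, z up. Grip the flat upright sides at y = +-22 mm (x -11 to 8 mm)
- kneecap_apex (a point): the pointed end of the kneecap, 27 mm from the socket axis, half-way up. The socket in the underside is a round hole 14.6 mm wide at its 2.5 mm thick lip, wider behind it, 17 mm deep; the flat sides run from 3 to 17 mm above the underside, the dome's top is level over about 25 mm
- stud_seat (a point): top centre of the collar, 22 mm wide, at the foot of the chrome snap stud; fixed, 96 mm above the shelf. x along the knee towards the shin, z up. Above it the stud is 11.6 mm thick for 10 mm, then a cone to 15.5 mm; four spring balls stand out 3 mm at 6 mm height. Kneecap home: its underside lies on the collar, kneecap_center 12 mm above this point. Bone beside the collar is over 8 mm lower
- knee: ivory life-size knee joint model lying on its back on a black board (290 by 100 mm) in the tray, fixed; origin under the stud at the board's underside, 78 mm under stud_seat; x to the shin. Snap: resistance begins with the kneecap's underside 9 mm above the collar, peaks near 11 N at 8 mm, drops at the click (about 5 mm), then the balls draw it down until it stops hard on the collar
- tray: swing-out steel organ tray 320 by 150 mm with a rim 44 mm above the shelf, clamped by its chrome cam lock lever at a post 84 mm high; fixed. Origin on the post's axis at the shelf; x runs from the post along the tray, the stud lies 200 mm from the post
- tongue: pink plastic tongue model, about 85 by 52 by 36 mm, loose on the shelf; origin under its middle
- larynx: frosted resin larynx standing on a black disc, 48 mm across, 66 mm high, loose; origin under its middle
- vertebra: ivory plastic lumbar vertebra lying flat, about 98 by 84 by 29 mm, loose; origin near its middle, at the shelf
- heelbone: ivory plastic heel bone, about 76 by 38 by 43 mm, loose on the shelf; origin under its middle

How it is judged:
By the outcome, as a careful person would: the job done as asked, in the order asked, and still so for the second after the job is handed in, while the arm keeps its last pose, push and grip.
It also fails if it takes over 45 s, if anything falls off the work surface, if the arm or the gripper's body presses on something with over 40 N, if the wrist force passes 120 N, or if a joint passes its speed limit or range.

## Robot

A 6-joint arm with a two-finger parallel gripper is mounted at the origin on the work surface. World frame = base frame: x ahead of the robot, y to its left, z up, the work surface at z = 0. Lengths are in m, angles in rad, forces in N, time in s.
With the tool pointing down it reaches from about 0.25 to 0.775 m from the base axis. Payload 4 kg.
Tool frame: the origin (TCP) lies midway between the tips of the shut fingers; the grasp point (between the pads) lies 19 mm behind it; z points along the fingers, y is the line along which they close (so a half turn about z gives the same grasp; the last joint's range is limited). The gripper opens to 94 mm and grips with 3 to 60 N. Pads are 16 mm wide; open, the fingers measure 119 mm over their backs; the gripper's body (75 mm by 177 mm) begins 78 mm behind the grasp point.
Start: joints at [-1.423, 0.087, 1.371, -0, 1.684, -0.103], TCP at [0.136, -0.533, 0.206] pointing down, gripper open.
Joint ranges: [-3.1, 3.1], [-0.76, 2.03], [0.27, 2.55], [-1.08, 4.22], [0.17, 2.65], [-2.57, 2.57]. Speed limits (rad/s): [2.79, 2.79, 3.14, 3.14, 3.14, 3.14].

## Interface

Orientations are given as [roll, pitch, yaw] about the fixed x, y, z axes, in that order (R = Rz(yaw) Ry(pitch) Rx(roll)).
In Python, from bench import get_obs, snapshot, close_job gives the robot as it stands. The module is installed in compiled form; this text tells all that it offers.
- The arm moves only by the tool drive_tool, never from a script. Its argument "commands" is a list of rows, each a list of 6 numbers: the shift along the tool's x, y, z in units of 0.04 m (1.0 is 0.04 m), then the turn, a rotation vector about the tool's x, y, z in units of 0.1 rad (1.0 is 0.1 rad). In form: [[dx, dy, dz, wx, wy, wz], ...]. A call has 1 to 20 rows; each row shifts and turns the commanded pose from where the row before left it, along the tool's axes as they then stand; what a row does not reach is not made up. A row lasts 1/8 s, in which the tool goes at most 62.5 mm and 10.7 degrees, less where a joint would pass 70% of its speed; a pose out of reach is approached as far as the arm can. A call with a number of a shift or a turn outside -1 to 1 is refused whole. A call with a gripper value outside its range is refused whole. "gripper" is the closure, from 0 (fully open) to 1 (shut), set as the call begins (left out, the last holds). The fingers move at their own pace and stop on an object; the grip force is fixed at half the most. Time passes only in rows, so rows that do not move let the fingers close. It gives the time, the measured TCP pose, the force, the opening and the grip force at its end, in the units of the state.
- get_obs(): the state, without advancing time (a new reading comes with each control period).
- snapshot(name): name is "side" or "top"; returns a dict with "image" (400x640x3 uint8, blue, green, red), "range_z" (400x640 float32, m along the optical axis (not along the pixel's ray), 0 where there is no reading), "fx", "fy", "cx", "cy" (pixels), "rvec" (rotation vector, rad) and "tvec" (3), from world to camera coordinates, as OpenCV has them. Camera axes: x right, y down, z forward; pixel columns grow to the right and rows downward; lengths in m; the calibration is good to about 2 mm. A picture is of the moment at which its call begins.
- close_job(): hands the job in; it is judged then, once.
The state is a dict: "time": time; "joint_positions": joint angles; "qvel": joint speeds; "joint_torque": joint torques, N m; "tool_pos": TCP position; "ee_rot": TCP orientation; "wrist_force": force on the tool from outside, world axes, zero at the start; "wrist_torque": the same for the moment, N m; "width": finger opening in m; "finger_force": force on a finger pad.
Only numpy, scipy, OpenCV 4.12 (cv2) and the standard library are available. Lean on these libraries where they do the work, as an engineer would, in place of code of your own. Each camera call takes 0.05 s, during which the arm holds its last target. There are 200 camera calls.

## Working session

There is one attempt and no reset: what is moved stays moved. The work goes in short steps, Python scripts to look and compute and a tool call to move; the robot and the scene stay as the last step left them, time stands still between calls to the robot, and variables do not carry over. Pictures are saved under pics/ and viewed, at most 10 in all, crops included, and the job is handed in when it is done.

Besides the shell and the picture viewer there is one more tool, called after "Request:" as name(argument=value, ...), one argument or row to a line, values as JSON. drive_tool: Moves the arm, as the interface text tells. Its arguments: {"type":"object","properties":{"commands":{"type":"array"},"gripper":{"type":"number"}},"required":["commands"]}

```bash
mkdir -p pics
cat > h.py <<'E'
import numpy as np, cv2
from bench import get_obs, snapshot, close_job
def cloud(s):
    R,_=cv2.Rodrigues(np.array(s["rvec"],float)); t=np.array(s["tvec"],float).ravel()
    v,u=np.mgrid[0:400,0:640]; z=s["range_z"].astype(float)
    P=np.stack([(u-s["cx"])/s["fx"]*z,(v-s["cy"])/s["fy"]*z,z],-1)
    W=(P-t)@R; W[z==0]=np.nan
    return W
def ray(s,u,v,h):
    R,_=cv2.Rodrigues(np.array(s["rvec"],float)); t=np.array(s["tvec"],float).ravel()
    c=-R.T@t; d=R.T@np.array([(u-s["cx"])/s["fx"],(v-s["cy"])/s["fy"],1.])
    return c+d*(h-c[2])/d[2]
E
python3 - <<'E'
from h import *
import pickle
o=get_obs(); print({k:np.round(v,3) for k,v in o.items()})
for n in("top","side"):
    s=snapshot(n); cv2.imwrite(f"pics/{n}0.png",s["image"]); pickle.dump(s,open(n+"0.pkl","wb"))
    R,_=cv2.Rodrigues(np.array(s["rvec"],float)); print(n,-R.T@np.array(s["tvec"]).ravel(),R[2],s["fx"])
E
```

```text
{'time': np.float64(0.0), 'joint_positions': array([-1.423,  0.088,  1.372,  0.   ,  1.684, -0.103]), 'qvel': array([-0.001,  0.002, -0.001, -0.   ,  0.   ,  0.   ]), 'joint_torque': array([-0.0000e+00, -3.4019e+01, -3.0242e+01,  7.2000e-02,  3.3000e-02,
       -0.0000e+00]), 'tool_pos': array([ 0.136, -0.532,  0.204]), 'ee_rot': array([-3.139, -0.   ,  0.251]), 'wrist_force': array([ 0.598,  0.275, -0.255]), 'wrist_torque': array([-0.016,  0.036, -0.046]), 'finger_force': np.float64(0.0), 'width': np.float64(0.094)}
top [0.41006579 0.02207365 1.13029346] [ 0.13149717 -0.00878561 -0.99127761] 424.5212896617133
side [ 0.46511721 -1.39517957  0.94870356] [ 0.06007483  0.84627081 -0.52935501] 520.2936830845939
```

View pics/top0.png

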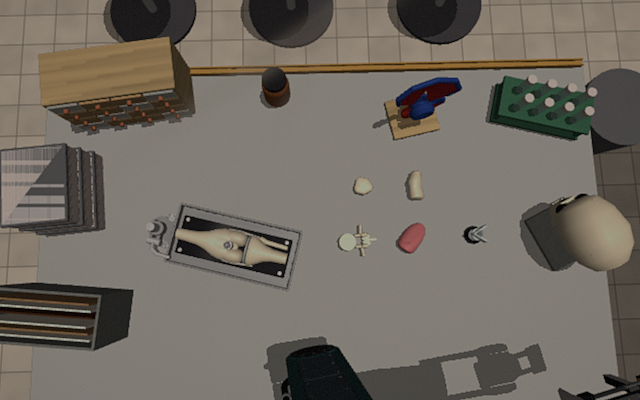

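View pics/side0.png

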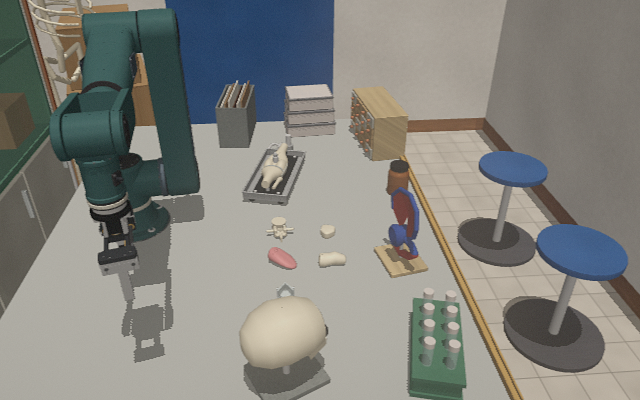

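The top view shows the kneecap near (362,186), the stud near (228,244) and the tray post at (157,235). The side view shows the kneecap at (328,231) and the knee at (275,165). I'll zoom in on the kneecap and knee next.

Run:
```python
from h import *
import pickle
s=pickle.load(open("top0.pkl","rb")); W=cloud(s); im=s["image"]
a=cv2.resize(im[195:295,140:310],None,fx=4.5,fy=4.5,interpolation=cv2.INTER_CUBIC)[:,:765]
b=cv2.resize(im[171:201,347:377],(140,140),interpolation=cv2.INTER_CUBIC)
c=np.zeros((450+145,765,3),np.uint8); c[:450]=a; c[452:592,:140]=b
t=pickle.load(open("side0.pkl","rb")); d=cv2.resize(t["image"][216:246,308:348],(186,140),interpolation=cv2.INTER_CUBIC); c[452:592,150:336]=d
d=cv2.resize(t["image"][140:210,240:310],(140,140),interpolation=cv2.INTER_CUBIC); c[452:592,350:490]=d
cv2.imwrite("pics/z0.png",c)
for u,v in [(362,186),(228,244),(157,235),(290,250),(200,235)]: print(u,v,W[v,u])
# kneecap mask by height
sub=W[171:203,345:379]; m=(sub[...,2]>.008).astype(np.uint8)
n,l,st,ce=cv2.connectedComponentsWithStats(m)
for i in range(1,n):
    if st[i,4]>50:
        p=sub[l==i]; print(st[i],p.min(0),p.max(0),np.median(p,0))
        cs,_=cv2.findContours((l==i).astype(np.uint8),0,1)
        print("cont",np.round([ray(s,345+q[0][0],171+q[0][1],.010)[:2]*1000 for q in max(cs,key=len)]).astype(int).tolist())
# stud top
sub=W[200:290,165:300]; z=sub[...,2]; i=np.nanargsort(z.ravel())[::-1] if hasattr(np,'nanargsort') else np.argsort(-np.nan_to_num(z).ravel())
print(sub.reshape(-1,3)[i[:25]].round(4).tolist())
```

```text
362 186 [ 0.59836252 -0.11005949  0.02728729]
228 244 [0.45200124 0.2265484  0.10773275]
157 235 [0.48253349 0.42166871 0.03984677]
290 250 [0.43566505 0.08279872 0.02647993]
200 235 [0.47708111 0.30108446 0.08005746]
[  9   6  19  17 251] [ 0.580178   -0.13725002  0.00860777] [ 0.62475477 -0.08973587  0.0293695 ] [ 0.6008412  -0.11241877  0.0228413 ]
cont [[626, -102], [623, -100], [621, -97], [618, -97], [615, -97], [613, -96], [610, -94], [607, -94], [605, -93], [602, -93], [599, -91], [596, -90], [594, -90], [591, -93], [588, -93], [585, -95], [585, -98], [585, -101], [583, -103], [582, -106], [582, -109], [582, -111], [582, -114], [582, -117], [582, -119], [582, -122], [585, -125], [587, -128], [587, -130], [590, -133], [593, -136], [595, -139], [598, -139], [601, -139], [603, -139], [606, -136], [609, -137], [612, -134], [614, -134], [617, -132], [620, -129], [623, -126], [623, -124], [623, -121], [626, -119], [626, -116], [626, -113], [626, -110], [626, -108], [626, -105]]
[[0.4518, 0.2278, 0.1131], [0.452, 0.2305, 0.112], [0.4521, 0.2331, 0.1107], [0.459, 0.226, 0.1104], [0.4449, 0.2308, 0.1102], [0.4473, 0.2308, 0.1101], [0.4497, 0.2309, 0.1097], [0.4545, 0.2334, 0.1095], [0.4592, 0.2286, 0.1094], [0.4544, 0.231, 0.1093], [0.4543, 0.2264, 0.1087], [0.4473, 0.2288, 0.1087], [0.4567, 0.2264, 0.1086], [0.4544, 0.2288, 0.1085], [0.4497, 0.2288, 0.1084], [0.4546, 0.236, 0.1082], [0.452, 0.2265, 0.1077], [0.4495, 0.2218, 0.1074], [0.4569, 0.229, 0.1072], [0.4496, 0.2267, 0.1071], [0.457, 0.2316, 0.1067], [0.4449, 0.2292, 0.1065], [0.4499, 0.2364, 0.1061], [0.4475, 0.2341, 0.1059], [0.4499, 0.2342, 0.1056]]
```

View pics/z0.png

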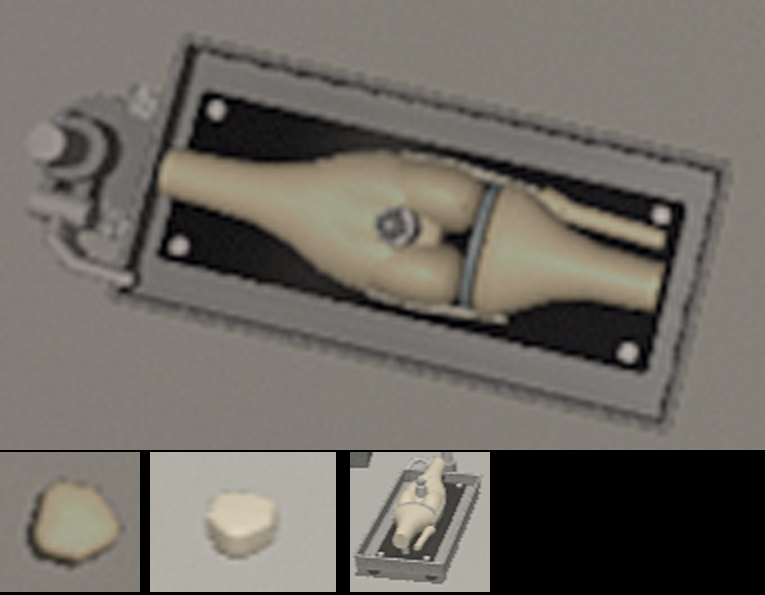

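The shin, with two bones and the fibula, is on the right, away from the post. The kneecap's apex also points right in the image, roughly towards world −y. Next I'll measure both more finely.

```bash
cat >> h.py <<'E'
def capcont(s,x0,y0,x1,y1,k=8):
    im=cv2.resize(s["image"][y0:y1,x0:x1],None,fx=k,fy=k,interpolation=cv2.INTER_CUBIC).astype(int)
    m=(im[...,2]-im[...,0]) ; m=np.clip(m*3,0,255).astype(np.uint8)
    th,b=cv2.threshold(m,0,255,cv2.THRESH_OTSU)
    c=max(cv2.findContours(b,0,1)[0],key=cv2.contourArea)[:,0]
    return (c+.5)/k-.5+[x0,y0], th
E
python3 - <<'E'
from h import *
import pickle
s=pickle.load(open("top0.pkl","rb"))
c,th=capcont(s,345,170,380,204); print(th)
P=np.array([ray(s,u,v,.010)[:2]*1000 for u,v in c]); print(P.min(0),P.max(0))
rect=cv2.minAreaRect(P.astype(np.float32)); print(rect)
# support widths per direction
for a in range(-130,-50,5):
    d=np.array([np.cos(np.radians(a)),np.sin(np.radians(a))]); n=np.array([-d[1],d[0]])
    q=P@d; w=P@n; print(a,round(np.ptp(q),1),round(np.ptp(w),1),"axis mid",round((w.max()+w.min())/2,1),"apex lateral",round(w[q.argmax()],1), "apexfwd",round(q.max(),1))
# bolts
im=s["image"]
f=lambda x,y:(140+x/4.5-.4,195+y/4.5-.4)
b=[ray(s,*f(*p),.03)[:2] for p in [(216,110),(662,215),(178,245),(627,352)]]
for i,j in((0,1),(2,3)): e=b[j]-b[i]; print("shin dir",np.degrees(np.arctan2(e[1],e[0])),np.linalg.norm(e))
print("mid",np.mean(b,0)); print("post",ray(s,*f(45,142),.084)); print("stud",ray(s,*f(397,227),.104))
t=pickle.load(open("side0.pkl","rb"))
g=cv2.resize(t["image"][135:205,240:310],(560,560),interpolation=cv2.INTER_CUBIC); g2=cv2.resize(s["image"][233:258,216:241],(300,300),interpolation=cv2.INTER_CUBIC)
o=np.zeros((560,780,3),np.uint8); o[:,:560]=g; g3=np.clip(g2[:,40:260].astype(int)*2,0,255); o[:300,560:]=g3; cv2.imwrite("pics/z1.png",o)
E
```

```text
63.0
[ 579.39756575 -139.46038795] [626.76875472 -89.89586673]
((601.9696044921875, -115.95012664794922), (48.63642501831055, 45.259925842285156), 74.28852081298828)
-130 49.3 48.0 axis mid 533.4 apex lateral 542.8 apexfwd -275.2
-125 49.5 47.7 axis mid 557.9 apex lateral 564.7 apexfwd -226.8
-120 49.4 47.1 axis mid 578.1 apex lateral 582.3 apexfwd -176.8
-115 49.2 46.4 axis mid 594.0 apex lateral 597.8 apexfwd -125.2
-110 49.0 45.9 axis mid 605.1 apex lateral 606.4 apexfwd -72.6
-105 48.7 45.3 axis mid 611.4 apex lateral 610.4 apexfwd -19.5
-100 49.1 46.0 axis mid 613.2 apex lateral 609.8 apexfwd 33.8
-95 49.2 46.8 axis mid 610.5 apex lateral 604.5 apexfwd 86.8
-90 49.6 47.4 axis mid 603.1 apex lateral 601.5 apexfwd 139.5
-85 50.0 47.8 axis mid 591.1 apex lateral 587.0 apexfwd 191.4
-80 50.1 48.1 axis mid 574.7 apex lateral 568.1 apexfwd 241.8
-75 49.8 48.0 axis mid 554.0 apex lateral 544.9 apexfwd 290.4
-70 49.4 47.8 axis mid 529.0 apex lateral 518.6 apexfwd 336.8
-65 48.7 47.4 axis mid 499.9 apex lateral 488.7 apexfwd 380.8
-60 47.8 47.9 axis mid 466.5 apex lateral 462.4 apexfwd 421.9
-55 47.8 48.4 axis mid 429.5 apex lateral 425.1 apexfwd 460.7
shin dir -104.69067260990967 0.2648495206908883
shin dir -104.74064696693259 0.26432032022569685
mid [0.45044603 0.22929898]
post [0.5018567  0.42416751 0.084     ]
stud [0.4496634  0.22771988 0.104     ]
```

View pics/z1.png

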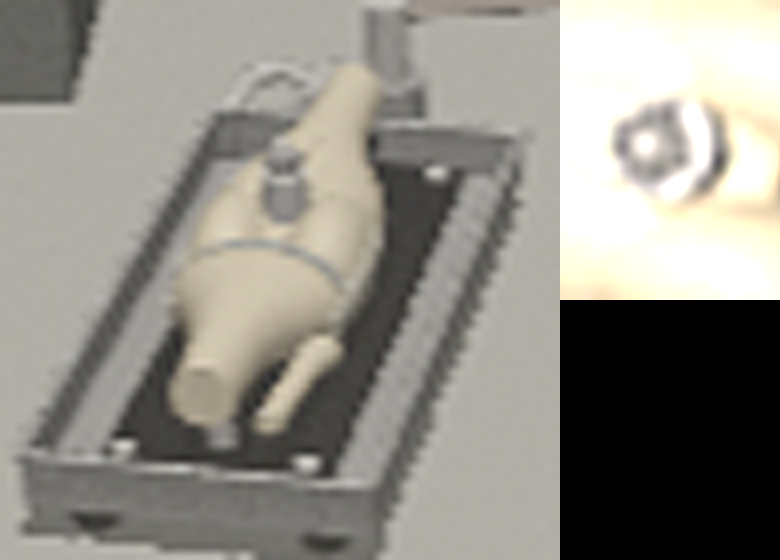

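The side crop shows the stud top at about (275.5,153.5) in full-image pixels. In the top crop the collar centre is at about (228.4,245) and the stud tip at about (226.3,244.9). The kneecap centre comes out near (0.602,−0.113), with its axis at −105°, parallel to the knee. I'm moving now.

Request:
drive_tool(
  commands=[
    [0.926,-0.483,0,0,0,0],
    [0.926,-0.483,0,0,0,0],
    [0.926,-0.483,0,0,0,0],
    [0.926,-0.483,0,0,0,0],
    [0.926,-0.483,0,0,0,0],
    [0.926,-0.483,0,0,0,0],
    [0.926,-0.483,0,0,0,0],
    [0.926,-0.483,0,0,0,0],
    [0.926,-0.483,0,0,0,0],
    [0.926,-0.483,0,0,0,0],
    [0.926,-0.483,0,0,0,0],
    [0.926,-0.483,0,0,0,0],
    [0.926,-0.483,0,0,0,0],
    [0.926,-0.483,0,0,0,0],
    [0.926,-0.483,0,0,0,0],
    [0,0,0,0,0,-1],
    [0,0,0,0,0,-1],
    [0,0,0,0,0,-1],
    [0,0,0,0,0,-1],
    [0,0,0,0,0,-1],
  ],
  gripper=0,
)

```text
time: 2.6
tool_pos: [0.6025, -0.1141, 0.2046]
ee_rot: [-3.14, 0.001, 0.754]
wrist_force: [0.1, 0.0, -0.9]
width: 0.0945
finger_force: 0.0
```

Request:
drive_tool(
  commands=[
    [0,0,0,0,0,-1],
    [0,0,0,0,0,-1],
    [0,0,0,0,0,-1],
    [0,0,0,0,0,-1],
    [0,0,0,0,0,-1],
    [0,0,0,0,0,-0.58],
    [0,0,0,0,0,0],
    [0,0,0,0,0,0],
  ],
)

```text
time: 3.6
tool_pos: [0.6026, -0.1142, 0.2051]
ee_rot: [-3.141, 0.0, 1.308]
wrist_force: [0.6, 0.2, -0.3]
width: 0.0939
finger_force: 0.0
```

Run:
```python
from h import *
import pickle
s=pickle.load(open("top0.pkl","rb")); t=pickle.load(open("side0.pkl","rb"))
print("foot",ray(s,228.4,245,.096),"tip",ray(s,226.3,244.9,.1115))
print("side tip",ray(t,275.4,153,.1115))
c,th=capcont(t,314,220,344,242); P=np.array([ray(t,u,v,.010)[:2]*1000 for u,v in c]); print(P.min(0),P.max(0))
```

```text
foot [0.45004244 0.2279249  0.096     ] tip [0.44981319 0.22984555 0.1115    ]
side tip [0.45320502 0.21950824 0.1115    ]
[ 580.06881234 -149.48338109] [626.87916923 -77.44782422]
```

Request:
drive_tool(
  commands=[
    [0.065,0,0.8,0,0,0],
    [0,0,0.8,0,0,0],
    [0,0,0.8,0,0,0],
    [0,0,0.8,0,0,0],
    [0,0,0.8,0,0,0],
    [0,0,0.55,0,0,0],
    [0,0,0.3,0,0,0],
    [0,0,0,0,0,0],
    [0,0,0,0,0,0],
    [0,0,0,0,0,0],
  ],
)

```text
time: 4.85
tool_pos: [0.6044, -0.1119, 0.0129]
ee_rot: [3.139, 0.0, 1.309]
wrist_force: [-1.0, 0.1, -0.3]
width: 0.094
finger_force: 0.0
```

Run:
```python
from h import *
s=snapshot("side"); a=cv2.resize(s["image"][180:250,280:380],(800,560),interpolation=cv2.INTER_CUBIC); cv2.imwrite("pics/g0.png",a)
```

```text
(no output)
```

View pics/g0.png

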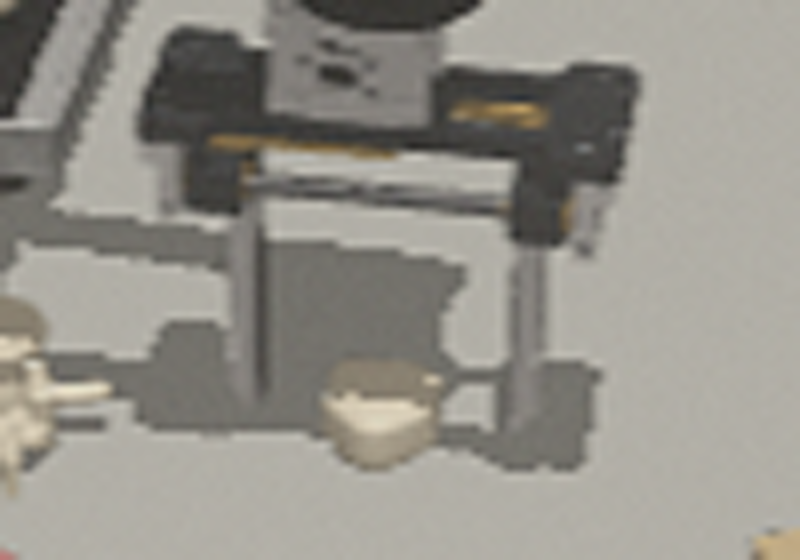

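The fingers straddle the kneecap, which sits centred near crop (381,410). I'll lower the last bit and close.

Request:
drive_tool(
  commands=[
    [0,0,0.12,0,0,0],
    [0,0,0.12,0,0,0],
    [0,0,0,0,0,0],
    [0,0,0,0,0,0],
  ],
)

```text
time: 5.4
tool_pos: [0.6034, -0.1117, 0.0017]
ee_rot: [-3.141, 0.0, 1.309]
wrist_force: [0.6, 0.7, -0.1]
width: 0.0937
finger_force: 0.0
```

Request:
drive_tool(
  commands=[
    [0,0,0,0,0,0],
    [0,0,0,0,0,0],
    [0,0,0,0,0,0],
    [0,0,0,0,0,0],
    [0,0,0,0,0,0],
    [0,0,0,0,0,0],
    [0,0,0,0,0,0],
    [0,0,0,0,0,0],
    [0,0,0,0,0,0],
    [0,0,0,0,0,0],
  ],
  gripper=1,
)

```text
time: 6.65
tool_pos: [0.6035, -0.1117, 0.0019]
ee_rot: [3.142, 0.0, 1.309]
wrist_force: [-0.2, -0.5, 1.5]
width: 0.0433
finger_force: 30.0
```

Request:
drive_tool(
  commands=[
    [0,0,-0.4,0,0,0],
    [0,0,-0.8,0,0,0],
    [0,0,-0.9,0,0,0],
    [0,0,-0.9,0,0,0],
    [0,0,-0.75,0,0,0],
    [0.724,-0.589,0,0,0,0],
    [0.724,-0.589,0,0,0,0],
    [0.724,-0.589,0,0,0,0],
    [0.724,-0.589,0,0,0,0],
    [0.724,-0.589,0,0,0,0],
    [0.724,-0.589,0,0,0,0],
    [0.724,-0.589,0,0,0,0],
    [0.724,-0.589,0,0,0,0],
    [0.724,-0.589,0,0,0,0],
    [0.724,-0.589,0,0,0,0],
    [0,0,0,0,0,0],
    [0,0,0,0,0,0],
    [0,0,0,0,0,0],
  ],
)

```text
time: 8.9
tool_pos: [0.4515, 0.2281, 0.1522]
ee_rot: [3.141, 0.0, 1.307]
wrist_force: [-0.5, -0.5, -0.2]
width: 0.0437
finger_force: 30.0
```

Run:
```python
from h import *
import pickle
o=get_obs(); print(o["tool_pos"],o["ee_rot"],o["width"])
s=snapshot("side"); t=snapshot("top"); pickle.dump((s,t),open("h1.pkl","wb"))
a=cv2.resize(s["image"][110:180,240:310],(560,560),interpolation=cv2.INTER_CUBIC)
b=cv2.resize(t["image"][225:265,215:245],(240,320),interpolation=cv2.INTER_CUBIC)
c=np.zeros((560,800,3),np.uint8); c[:,:560]=a; c[:320,560:]=b; cv2.imwrite("pics/h1.png",c)
```

```text
[0.45146387 0.22814015 0.1521512 ] [3.14094688e+00 1.77844519e-04 1.30734965e+00] 0.04366380090193358
```

View pics/h1.png

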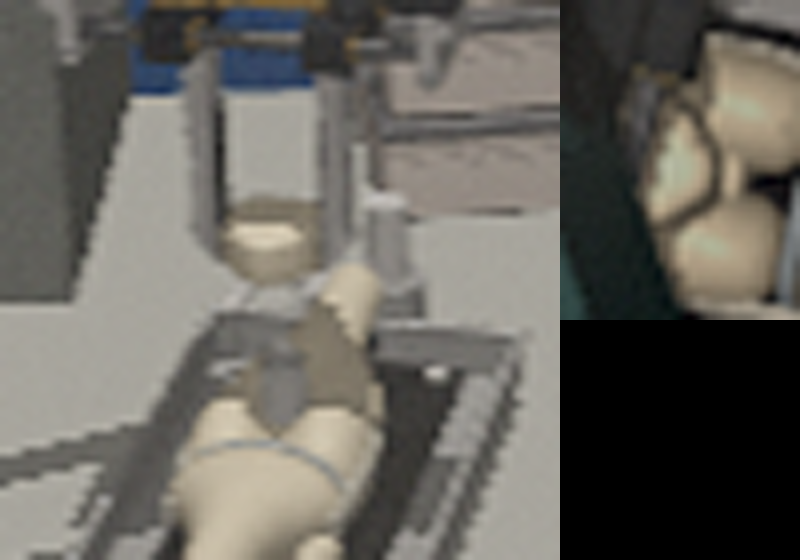

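The top view shows the apex at about (233.9,245.2), and the side view has the held kneecap centred at about (273,143), level and pointing towards the shin. I'll compute the offsets.

Run:
```python
from h import *
import pickle
s,t=pickle.load(open("h1.pkl","rb"))
d=np.array([np.cos(np.radians(-104.9)),np.sin(np.radians(-104.9))]); n=np.array([-d[1],d[0]])
# apex by colour boundary profile along row in top
k=8
im=t["image"].astype(int)
for v in range(242,250): print(v,(im[v,228:242].sum(-1)//3).tolist())
for u in (233.4,233.9,234.4):
    a=ray(t,u,245.2,.1625); print("apex",a,"cen",a[:2]-.027*d)
tcp=np.array([.4515,.2281])
def proj(s,P): return cv2.projectPoints(np.array([P],float),np.array(s["rvec"],float),np.array(s["tvec"],float),np.array([[s["fx"],0,s["cx"]],[0,s["fy"],s["cy"]],[0,0,1.]]),None)[0].ravel()
st=np.array([.4503,.2278])
print("side stud tip/foot proj",proj(s,[*st,.1115]),proj(s,[*st,.096]))
c=tcp+.0015*d
print("cap flats L/R, apex at mid, top center", [proj(s,[*p,.158]).round(1) for p in (c-.022*n,c+.022*n,c+.027*d)],proj(s,[*c,.1745]))
print("fingers mid proj",proj(s,[*tcp,.1522]))
im=s["image"]
for v in range(138,146): print(v,im[v,264:288].astype(int).tolist() if 0 else (im[v,264:286,2].astype(int)-im[v,264:286,0]).tolist())
print()
i0=pickle.load(open("side0.pkl","rb"))["image"]
for v in range(150,164,1): print(v,(i0[v,268:284,2].astype(int)-i0[v,268:284,0]).tolist(), i0[v,268:284,1].tolist())
```

```text
242 [138, 172, 163, 138, 97, 76, 105, 137, 135, 138, 140, 140, 142, 142]
243 [132, 171, 166, 147, 127, 97, 81, 118, 124, 126, 127, 130, 129, 132]
244 [160, 170, 169, 163, 155, 116, 69, 112, 141, 125, 118, 117, 118, 119]
245 [177, 171, 171, 166, 159, 130, 71, 116, 159, 131, 96, 100, 104, 109]
246 [176, 169, 170, 167, 158, 129, 75, 118, 167, 131, 78, 66, 62, 66]
247 [173, 167, 168, 164, 155, 117, 62, 123, 163, 122, 62, 26, 9, 4]
248 [170, 165, 164, 158, 140, 100, 59, 126, 157, 108, 52, 23, 21, 22]
249 [164, 158, 153, 137, 106, 68, 59, 110, 135, 103, 80, 68, 51, 26]
apex [0.44672168 0.20336838 0.1625    ] cen [0.45366427 0.22946053]
apex [0.4466918 0.2022362 0.1625   ] cen [0.45363439 0.22832835]
apex [0.44666192 0.201104   0.1625    ] cen [0.4536045  0.22719616]
side stud tip/foot proj [274.53078971 151.93646458] [274.72551572 155.87470268]
cap flats L/R, apex at mid, top center [array([268. , 139.6]), array([280.4, 140.5]), array([272.2, 143.5])] [273.96319215 135.69270979]
fingers mid proj [274.35836033 141.37206821]
138 [8, 7, 6, 13, 21, 32, 32, 32, 33, 35, 34, 34, 33, 25, 26, 21, 8
[... 1964 characters left out ...]
, 7, 21, 32, 33, 33, 33, 32] [190, 192, 192, 190, 155, 120, 137, 143, 140, 130, 155, 190, 190, 184, 190, 187]
160 [33, 31, 35, 32, 29, 7, 7, 9, 8, 5, 18, 30, 32, 32, 32, 31] [199, 198, 193, 190, 161, 124, 139, 142, 139, 129, 141, 175, 191, 192, 189, 181]
161 [34, 33, 32, 33, 29, 14, 6, 8, 6, 12, 28, 33, 32, 32, 33, 31] [202, 201, 195, 187, 167, 142, 134, 142, 138, 138, 166, 190, 196, 198, 192, 185]
162 [32, 33, 33, 33, 33, 26, 10, 4, 12, 25, 33, 33, 33, 33, 33, 32] [206, 201, 195, 185, 188, 175, 143, 137, 138, 162, 188, 199, 202, 201, 193, 184]
163 [29, 31, 35, 32, 33, 34, 33, 31, 33, 33, 34, 34, 34, 32, 33, 31] [208, 204, 193, 184, 181, 195, 198, 197, 185, 179, 194, 202, 205, 202, 195, 186]
```

Run:
```python
from h import *
import pickle
t=pickle.load(open("top0.pkl","rb")); im=t["image"].astype(int)
print("R-B");[print(v,(im[v,220:238,2]-im[v,220:238,0]).tolist()) for v in range(238,252)]
print("G");[print(v,im[v,220:238,1].tolist()) for v in range(238,252)]
k=8
sub=cv2.resize(t["image"][234:256,216:240],None,fx=k,fy=k,interpolation=cv2.INTER_CUBIC).astype(int)
m=((sub[...,2]-sub[...,0])<17).astype(np.uint8)
n,l,st,ce=cv2.connectedComponentsWithStats(m)
for i in range(1,n):
    x,y,w,h,a=st[i]
    if 500<a<20000: print("u",216+x/k-.44,216+(x+w)/k-.44,"v",234+y/k-.44,234+(y+h)/k-.44,a,ce[i]/k-.44+[216,234])
```

```text
R-B
238 [31, 29, 30, 30, 29, 29, 26, 23, 21, 23, 33, 39, 37, 35, 33, 30, 28, 24]
239 [31, 33, 34, 34, 32, 34, 33, 31, 28, 28, 33, 39, 38, 38, 39, 37, 35, 33]
240 [30, 31, 32, 33, 35, 33, 29, 27, 24, 24, 34, 38, 38, 37, 39, 39, 37, 39]
241 [26, 27, 28, 31, 32, 23, 15, 13, 8, 11, 17, 28, 34, 34, 35, 37, 37, 37]
242 [22, 23, 26, 22, 17, 12, 5, 5, 5, 5, 9, 10, 24, 30, 35, 33, 33, 35]
243 [21, 20, 21, 14, 7, 6, 7, 5, 5, 9, 11, 7, 10, 29, 36, 33, 31, 31]
244 [23, 22, 22, 12, 3, 9, 11, 9, 7, 7, 11, 10, 4, 28, 39, 38, 35, 32]
245 [28, 27, 26, 16, 3, 9, 10, 9, 7, 6, 10, 10, 2, 19, 36, 40, 40, 33]
246 [32, 31, 32, 20, 5, 6, 7, 7, 6, 5, 7, 9, 1, 18, 32, 38, 40, 32]
247 [32, 33, 35, 26, 9, 4, 6, 4, 8, 10, 8, 5, 13, 26, 35, 38, 40, 31]
248 [28, 29, 33, 32, 25, 13, 3, 5, 8, 9, 10, 9, 25, 38, 40, 39, 37, 29]
249 [28, 25, 26, 28, 31, 25, 18, 16, 17, 16, 23, 28, 34, 38, 33, 33, 35, 27]
250 [26, 24, 22, 23, 26, 29, 29, 30, 34, 34, 34, 35, 34, 32, 31, 29, 29, 27]
251 [29, 26, 23, 21, 18, 19, 26, 35, 37, 38, 37, 36, 35, 36, 34, 34, 32, 30]
G
238 [151, 152, 153, 151, 153, 154, 160, 160, 162, 161, 148, 14
[... 600 characters left out ...]
60, 156, 123, 69, 106, 131, 104, 92, 87, 125, 136, 67, 99, 148, 148, 144, 121]
246 [151, 154, 152, 142, 104, 86, 94, 83, 84, 78, 122, 130, 45, 105, 155, 151, 147, 123]
247 [153, 151, 154, 145, 115, 88, 82, 72, 99, 128, 126, 90, 66, 134, 159, 153, 147, 113]
248 [157, 154, 154, 144, 131, 121, 105, 114, 144, 147, 101, 67, 112, 151, 155, 153, 138, 100]
249 [157, 159, 160, 159, 157, 152, 130, 122, 134, 117, 97, 107, 124, 134, 130, 129, 122, 98]
250 [160, 161, 164, 162, 162, 162, 154, 135, 124, 119, 125, 127, 124, 119, 113, 111, 108, 103]
251 [155, 159, 158, 165, 165, 167, 161, 149, 140, 137, 136, 133, 129, 130, 126, 123, 118, 115]
u 222.56 233.06 v 240.435 249.185 4348 [227.82727806 244.83207912]
```

Remeasured, the stud is at about (0.4504,0.2300). The cap needs about +2.5 mm along tool x. I'll correct that and descend to the stud's tip, watching the forces.

Request:
drive_tool(
  commands=[
    [0.065,0,0,0,0,0],
    [0,0,0.3,0,0,0],
    [0,0,0.3,0,0,0],
    [0,0,0.2,0,0,0],
    [0,0,0.1,0,0,0],
    [0,0,0,0,0,0],
    [0,0,0,0,0,0],
  ],
)

```text
time: 9.88
tool_pos: [0.4519, 0.2317, 0.1163]
ee_rot: [3.141, -0.0, 1.309]
wrist_force: [-0.1, 0.6, -0.4]
width: 0.0434
finger_force: 30.0
```

Request:
drive_tool(
  commands=[
    [0,0,0.04,0,0,0],
    [0,0,0.04,0,0,0],
    [0,0,0,0,0,0],
    [0,0,0,0,0,0],
  ],
)

```text
time: 10.38
tool_pos: [0.4516, 0.2316, 0.1127]
ee_rot: [3.142, 0.0, 1.309]
wrist_force: [-0.8, -0.4, -0.2]
width: 0.0438
finger_force: 30.0
```

Request:
drive_tool(
  commands=[
    [0,0,0.03,0,0,0],
    [0,0,0.03,0,0,0],
    [0,0,0,0,0,0],
    [0,0,0,0,0,0],
  ],
)

```text
time: 10.88
tool_pos: [0.4516, 0.2316, 0.1102]
ee_rot: [3.142, 0.0, 1.309]
wrist_force: [-0.3, 0.4, -1.3]
width: 0.0436
finger_force: 30.0
```

Request:
drive_tool(
  commands=[
    [0,0,0.03,0,0,0],
    [0,0,0,0,0,0],
    [0,0,0,0,0,0],
  ],
)

```text
time: 11.25
tool_pos: [0.4516, 0.2316, 0.109]
ee_rot: [-3.142, 0.0, 1.309]
wrist_force: [1.0, 0.3, 0.3]
width: 0.0437
finger_force: 30.0
```

Request:
drive_tool(
  commands=[
    [0,0,0.03,0,0,0],
    [0,0,0.03,0,0,0],
    [0,0,0,0,0,0],
    [0,0,0,0,0,0],
  ],
)

```text
time: 11.75
tool_pos: [0.4517, 0.2316, 0.1067]
ee_rot: [3.141, -0.0, 1.309]
wrist_force: [-0.3, -0.3, 0.1]
width: 0.0435
finger_force: 30.0
```

Request:
drive_tool(
  commands=[
    [0,0,0.03,0,0,0],
    [0,0,0,0,0,0],
    [0,0,0,0,0,0],
  ],
)

```text
time: 12.12
tool_pos: [0.4521, 0.2315, 0.1058]
ee_rot: [3.14, -0.0, 1.309]
wrist_force: [1.1, -1.1, 1.2]
width: 0.0438
finger_force: 30.0
```

Request:
drive_tool(
  commands=[
    [0,0,0.03,0,0,0],
    [0,0,0,0,0,0],
    [0,0,0,0,0,0],
  ],
)

```text
time: 12.5
tool_pos: [0.4522, 0.2316, 0.105]
ee_rot: [3.14, -0.0, 1.309]
wrist_force: [1.3, -1.7, 6.1]
width: 0.0435
finger_force: 30.0
```

Request:
drive_tool(
  commands=[
    [0,0,0.03,0,0,0],
    [0,0,0,0,0,0],
    [0,0,0,0,0,0],
  ],
)

```text
time: 12.88
tool_pos: [0.4523, 0.2316, 0.1041]
ee_rot: [3.14, -0.001, 1.309]
wrist_force: [1.9, -1.4, 5.4]
width: 0.0436
finger_force: 30.0
```

Request:
drive_tool(
  commands=[
    [0,0.015,0.03,0,0,0],
    [0,0,0.03,0,0,0],
    [0,0,0,0,0,0],
    [0,0,0,0,0,0],
  ],
)

```text
time: 13.38
tool_pos: [0.4513, 0.2313, 0.099]
ee_rot: [-3.139, 0.001, 1.309]
wrist_force: [1.8, -0.0, -5.1]
width: 0.0437
finger_force: 30.0
```

Request:
drive_tool(
  commands=[
    [0,0,0.04,0,0,0],
    [0,0,0.04,0,0,0],
    [0,0,0,0,0,0],
    [0,0,0,0,0,0],
  ],
)

```text
time: 13.88
tool_pos: [0.452, 0.2316, 0.0978]
ee_rot: [-3.141, -0.0, 1.309]
wrist_force: [-0.3, -0.1, 0.9]
width: 0.0436
finger_force: 30.0
```

Clicked: the force reversed to −5 N and then the cap met the collar. Now I'll press firmly.

Request:
drive_tool(
  commands=[
    [0,0,0.05,0,0,0],
    [0,0,0,0,0,0],
    [0,0,0,0,0,0],
  ],
)

```text
time: 14.25
tool_pos: [0.4521, 0.2317, 0.0977]
ee_rot: [3.141, -0.001, 1.309]
wrist_force: [-4.6, -1.7, 9.1]
width: 0.0439
finger_force: 30.0
```

Request:
drive_tool(
  commands=[
    [0,0,0.05,0,0,0],
    [0,0,0,0,0,0],
    [0,0,0,0,0,0],
  ],
)

```text
time: 14.62
tool_pos: [0.4522, 0.2317, 0.0975]
ee_rot: [3.14, -0.001, 1.309]
wrist_force: [-7.3, -2.9, 15.8]
width: 0.0441
finger_force: 30.0
```

Request:
drive_tool(
  commands=[
    [0,-0.03,0.05,0,0,0],
    [0,0,0,0,0,0],
    [0,0,0,0,0,0],
  ],
)

```text
time: 15.0
tool_pos: [0.4522, 0.2318, 0.0975]
ee_rot: [3.137, -0.002, 1.309]
wrist_force: [-7.7, -4.8, 22.6]
width: 0.044
finger_force: 30.0
```

Request:
drive_tool(
  commands=[
    [-0.02,-0.03,0.04,0,0,0],
    [0,0,0,0,0,0],
    [0,0,0,0,0,0],
    [0,0,0,0,0,0],
  ],
)

```text
time: 15.5
tool_pos: [0.4521, 0.2318, 0.0974]
ee_rot: [3.134, -0.004, 1.309]
wrist_force: [-6.0, -2.6, 25.1]
width: 0.0434
finger_force: 30.0
```

25 N down with the height steady, so there's no slip. I'll hold for over 2 s, then check.

Request:
drive_tool(
  commands=[
    [0,0,0,0,0,0],
    [0,0,0,0,0,0],
    [0,0,0,0,0,0],
    [0,0,0,0,0,0],
    [0,0,0,0,0,0],
    [0,0,0,0,0,0],
    [0,0,0,0,0,0],
    [0,0,0,0,0,0],
    [0,0,0,0,0,0],
    [0,0,0,0,0,0],
    [0,0,0,0,0,0],
    [0,0,0,0,0,0],
    [0,0,0,0,0,0],
    [0,0,0,0,0,0],
    [0,0,0,0,0,0],
    [0,0,0,0,0,0],
    [0,0,0,0,0,0],
    [0,0,0,0,0,0],
    [0,0,0,0,0,0],
    [0,0,0,0,0,0],
  ],
)

```text
time: 18.0
tool_pos: [0.4521, 0.2317, 0.0974]
ee_rot: [3.134, -0.004, 1.309]
wrist_force: [-6.3, -3.9, 25.8]
width: 0.0435
finger_force: 30.0
```

Run:
```python
from h import *
s=snapshot("side"); t=snapshot("top")
c=np.zeros((560,800,3),np.uint8); c[:,:560]=cv2.resize(s["image"][120:190,240:310],(560,560),interpolation=cv2.INTER_CUBIC)
c[:320,560:]=cv2.resize(t["image"][225:265,215:245],(240,320),interpolation=cv2.INTER_CUBIC); cv2.imwrite("pics/f.png",c)
o=get_obs(); print(o["time"],o["tool_pos"],o["wrist_force"],o["wrist_torque"],o["finger_force"])
```

```text
18.1 [0.45212654 0.23173305 0.09738732] [-6.63487203 -3.62252682 25.06017638] [-0.76709316  1.28185849 -0.0538653 ] 30.00574390556494
```

View pics/f.png

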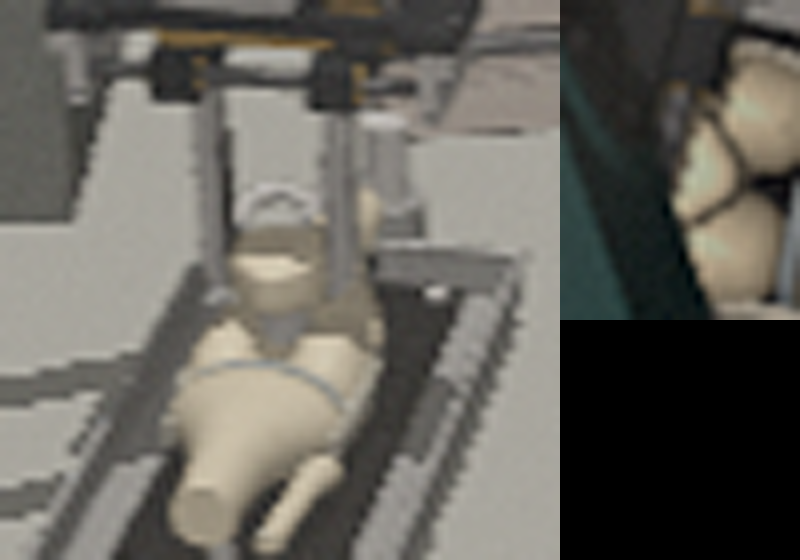

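The kneecap sits on the collar, centred at about crop (278,280), level, with its point towards the shin. The push is steady at about 25 N, so I'm handing in.

```bash
python3 -c "
from bench import close_job
print(close_job())"
```

```text
the job is handed in; nothing more can be done
None
```

The kneecap clicked onto the stud and sits on its collar with the pointed end towards the shin; I handed the job in at about 18 s, still gripped and pressed down with about 25 N after more than two seconds of pressing.

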